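Ready the spice sampler: stack the tier, fit the double lid, lift off the cap

ROBOT

A 6-joint arm with a two-finger parallel gripper is mounted at the origin on the work surface. World frame = base frame: x ahead of the robot, y to its left, z up, the work surface at z = 0. Lengths are in m, angles in rad, forces in N, time in s.
With the tool pointing down it reaches from about 0.35 to 0.775 m from the base axis. Payload 7.3 kg.
Tool frame: the origin (TCP) lies on the centre line of the jaws, within the pads' length; the fingertips stand 11 mm ahead of it and the grasp point (between the pads) lies 8 mm behind it; y points along the fingers, z is the direction in which the jaws open and shut, and the axes are right-handed (so a half turn about y gives the same grasp; the last joint's range is limited). The gripper opens to 92 mm and grips with 3 to 60 N. Pads are 19 mm wide; open, the fingers measure 130 mm over their backs; the gripper's body (75 mm by 190 mm) begins 47 mm behind the grasp point.
Start: joints at [-1.388, 0.342, 1.524, -0, 1.275, -0.146], TCP at [0.17, -0.497, 0.238] pointing down, gripper open.
Joint ranges: [-2.53, 2.53], [-0.77, 2.02], [0.04, 2.7], [-1, 4.14], [0.28, 2.66], [-3.11, 3.11]. Speed limits (rad/s): [2.57, 2.57, 3.14, 3.14, 3.14, 3.14].

INTERFACE

Orientations are given as [roll, pitch, yaw] about the fixed x, y, z axes, in that order (R = Rz(yaw) Ry(pitch) Rx(roll)).
In Python, from cell import robot, cams gives the robot as it stands.
- The arm moves only by the tool apply_moves, never from a script. Its argument "plan" is a list of rows, each a list of 7 numbers: the shift along the tool's x, y, z in m, then the turn, a rotation vector about the tool's x, y, z in degrees, then the gripper command: -1 is fully open, 1 is shut, values between are in proportion. A call has exactly 5 rows; each row is the pose to reach, as a shift and turn from the pose commanded when the call began, along the tool's axes at that moment; what a row does not reach only later rows make up. A row lasts 1/8 s, in which the tool goes at most 62.5 mm and 10.7 degrees, less where a joint would pass 70% of its speed; a pose out of reach is approached as far as the arm can. A call with a gripper value outside its range is refused whole. The fingers move at their own pace and stop on an object; "squeeze" is the grip in N (left out, the last holds). Time passes only in rows, so rows that repeat a pose let the fingers close, or fill a call up. It gives the time, the measured TCP pose, the force and the opening at its end, in the units of the state.
- robot.observe(): the state, without advancing time (a new reading comes with each control period).
- cams.read_camera(name): name is "side" or "top"; returns the picture (480x640x3 uint8, blue, green, red); there is no depth.
- cams.calibration(name): a dict with "fx", "fy", "cx", "cy" (pixels), "extrinsics" (4x4, takes a point from world to camera coordinates). Camera axes: x right, y up, looking along -z (the intrinsics and any distortion apply to the point x, -y, -z); pixel columns grow to the right and rows downward; lengths in m; the calibration is good to about 2 mm. A picture is of the moment at which its call begins. calibration takes no time and is no camera call.
- robot.hand_in(): hands the job in, once; it reports no verdict.
The state is a dict: "time": time; "qpos": joint angles; "qvel": joint speeds; "joint_efforts": joint torques, N m; "tool_pos": TCP position; "tool_rot": TCP orientation; "contact_force": force on the tool from outside, world axes, zero at the start; "torque": the same for the moment, N m; "opening": finger opening in m.
Only numpy, scipy, OpenCV 4.12 (cv2) and the standard library are available. Lean on these libraries where they do the work, as an engineer would, in place of code of your own. Each camera call takes 0.05 s, during which the arm holds its last target. There are 200 camera calls.

TASK

Get the steel spice sampler ready for a customer to smell: set the shallow tier squarely on the taller base tin where that stands, then lower the double lid, perforated inner lid and outer cap together as they are, onto the tier and let go. Then lift the outer cap alone straight up, leaving the perforated lid seated, and finish still holding the cap level and still, a good 10 cm above the tin. Set things down without dropping them and leave the bottle, scoop and price card as they are.

Things in the scene. Friction and masses are not known exactly. Their poses are not given: they have to be found in the camera images.
- base_tin: taller round stainless base tin, open at the top, cinnamon quills inside; 60 mm outside diameter, 45 mm tall, rim 2 mm thick, mouth 56 mm inside and clear to 10 mm deep; about 0.24 kg, stands loose on the counter. Origin: centre of the underside, z up
- tier: shallow round steel tier of whole nutmegs, open top, 34 mm tall, 0.13 kg, loose, upright on the counter. Lowest 6 mm: tapered foot, 47 mm diameter growing to 53; above it straight wall, 60 mm diameter, mouth 56 mm inside, free to 8 mm deep. The foot drops into the base tin's mouth, shoulder resting on the rim: origin then 39 mm above the base tin's. Origin: centre of underside, z up
- inner_lid: perforated steel inner lid, lower half of the double lid, on the counter, foot down, 0.08 kg. Tapered foot as the tier's (0 to 6 mm height), knurled collar 64 mm diameter (6 to 16 mm), boss 52 mm diameter (16 to 24 mm, hidden under the cap). Lifted by the collar it brings the cap. Collar seated on the tier's rim: origin 28 mm above the tier's. Origin: centre of underside, z up
- outer_lid: outer cap of the double lid: steel, 60 mm diameter, 14 mm tall; on it a black knob: neck 14 mm diameter (14 to 18 mm height), head 20 mm diameter (18 to 30 mm). Rests loosely on the inner lid's collar, over its boss (8 mm overlap, 1.5 mm play), origin 16 mm above the inner lid's; lifts straight off. 0.06 kg. Origin: centre of the skirt's lower edge, z up
- bottle: bystander: sauce bottle, 56 mm in diameter, 170 mm tall, loose, standing at the robot's left. Origin: centre of the underside
- scoop: bystander: small metal scoop, about 175 mm long, 58 mm wide, 32 mm tall, loose, lying beyond the tins. Origin: on the underside, near the back of its pan; the pan reaches 58 mm to +x, the handle 121 mm to -x
- card: bystander: blank price card, 100 mm wide, in a small wooden foot, 70 mm tall, loose, standing at the robot's right. Origin: centre of the underside
There are look-alikes about, which are no part of the job. Leave any green or red look-alike of the tier alone. What is shaped like the outer_lid but purple is not meant.

How it is judged:
By the outcome, as a careful person would: the job done as asked, in the order asked, and still so for the second after the job is handed in, while the arm keeps its last pose, push and grip.
It also fails if it takes over 61 s, if anything falls off the work surface, if the arm or the gripper's body presses on something with over 40 N, if the wrist force passes 120 N, or if a joint passes its speed limit or range.

## Working session

There is one attempt and no reset: what is moved stays moved. The work goes in short steps, Python scripts to look and compute and a tool call to move; the robot and the scene stay as the last step left them, time stands still between calls to the robot, and variables do not carry over. Pictures are saved under pics/ and viewed, about 8 in all and at most 12, crops included, and the job is handed in when it is done.

Besides the shell and the picture viewer there is one more tool, called after "Emit:" as a command line: name --pt "numbers of a row" for each row, then --argument value for the rest. apply_moves: Moves the arm, as the interface text tells. Its arguments: {"type":"object","properties":{"plan":{"type":"array","items":{"type":"array","items":{"type":"number"}}},"squeeze":{"type":"number"}},"required":["plan"]}

```bash
ls; mkdir -p pics; python3 - <<'E'
from cell import robot,cams
import cv2,numpy as np
for n in("top","side"):
    cv2.imwrite(f"pics/{n}0.png",cams.read_camera(n)); c=cams.calibration(n)
    print(n,{k:(np.round(v,4).tolist()) for k,v in c.items()})
print(robot.observe())
E
```

```text
pics
top {'fx': 562.548, 'fy': 562.548, 'cx': 312.1769, 'cy': 224.4185, 'extrinsics': [[-0.0296, -0.9995, 0.0063, -0.0057], [0.9978, -0.0292, 0.0593, -0.5737], [-0.0591, 0.008, 0.9982, -1.3501], [0.0, 0.0, 0.0, 1.0]]}
side {'fx': 505.7686, 'fy': 505.7686, 'cx': 316.5707, 'cy': 237.4028, 'extrinsics': [[0.9756, -0.2189, 0.0154, -0.5691], [0.097, 0.4932, 0.8645, -0.0995], [-0.1969, -0.8419, 0.5025, -0.8923], [0.0, 0.0, 0.0, 1.0]]}
{'time': 0.1, 'qpos': array([-1.38798580e+00,  3.42648592e-01,  1.52489091e+00,  5.82302616e-06,
        1.27537909e+00, -1.46011202e-01]), 'qvel': array([ 0.00020563, -0.00251083, -0.00202995,  0.00169512, -0.00135793,
        0.00177318]), 'joint_efforts': array([ 2.37797256e-03, -4.32004416e+01, -2.44693369e+01,  7.18953554e-02,
        5.25925972e-02, -4.45654632e-05]), 'tool_pos': array([ 0.16949415, -0.49654061,  0.23712743]), 'tool_rot': array([-1.57210735e+00,  1.98423874e-04, -2.81277275e+00]), 'contact_force': array([-0.1407735 , -0.06076226, -0.20470357]), 'torque': array([-0.03542883,  0.00858099, -0.06319996]), 'opening': 0.09213143844336195}
```

View pics/top0.png

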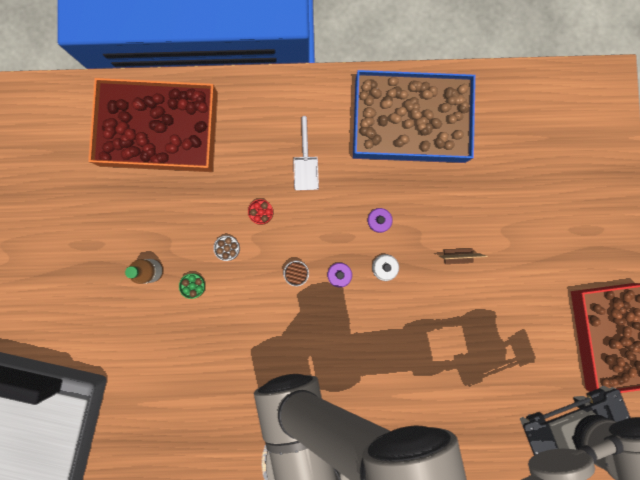

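View pics/side0.png

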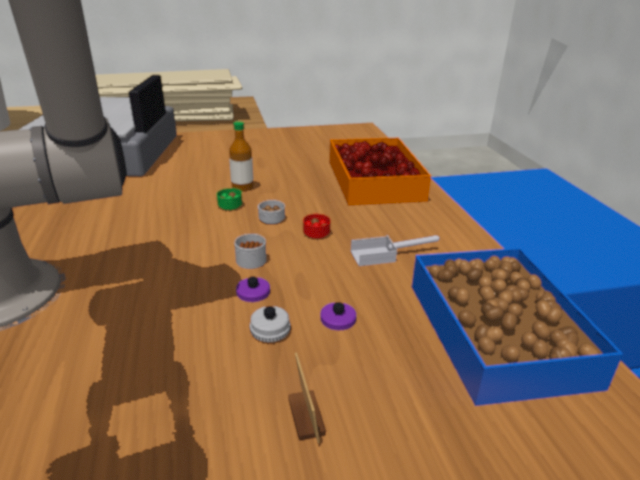

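The top view shows the tier at about (227,247), the base tin at (296,272) and the double lid at (386,267). The purple caps are at (340,274) and (380,220), with the green and red look-alikes at (192,285) and (261,211). I'll enlarge both views next.

```bash
python3 - <<'E'
import cv2,numpy as np
t=cv2.imread("pics/top0.png");s=cv2.imread("pics/side0.png")
def cell(im,u,v,w,h,k):
    return cv2.resize(im[v:v+h,u:u+w],None,fx=k,fy=k,interpolation=cv2.INTER_CUBIC)
a=[cell(t,207,227,40,40,6),cell(t,276,252,40,40,6),cell(t,366,247,40,40,6)]
b=[cell(s,246,186,50,50,5)[:240,:240],cell(s,226,226,50,50,5)[:240,:240],cell(s,246,300,48,48,5)]
im=np.vstack([np.hstack(a),np.hstack(b)])
for i in range(0,720,60): im[::4,i]=(0,255,255)
for i in range(0,480,60): im[i,::4]=(0,255,255)
cv2.imwrite("pics/crop0.png",im)
E
```

```text
(no output)
```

View pics/crop0.png

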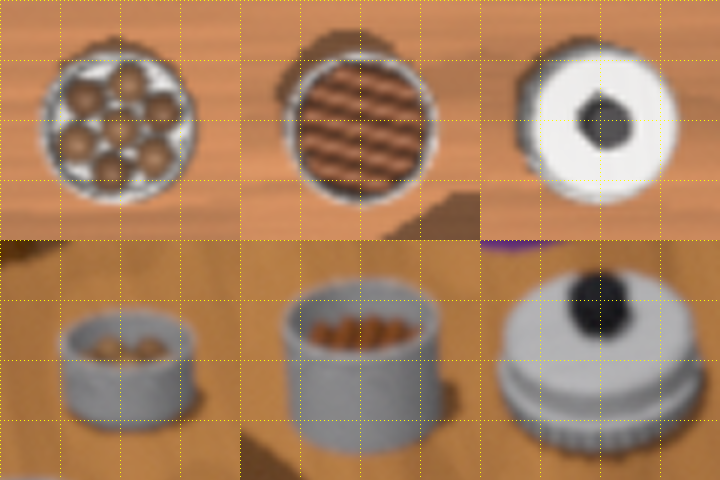

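```bash
cat > h.py <<'E'
from cell import robot,cams
import cv2,numpy as np
from scipy.spatial.transform import Rotation as R
def ray(n,u,v):
    c=cams.calibration(n);E=np.array(c["extrinsics"])
    d=np.array([(u-c["cx"])/c["fx"],-(v-c["cy"])/c["fy"],-1.])
    return -E[:3,:3].T@E[:3,3],E[:3,:3].T@d
def at(n,u,v,z):
    o,d=ray(n,u,v);return o+d*(z-o[2])/d[2]
def px(n,p):
    c=cams.calibration(n);q=np.array(c["extrinsics"])@np.append(p,1)
    return np.array([c["cx"]-c["fx"]*q[0]/q[2],c["cy"]+c["fy"]*q[1]/q[2]])
def tri(a,b):
    A=[];y=[]
    for n,(u,v) in(("top",a),("side",b)):
        o,d=ray(n,u,v);d/=np.linalg.norm(d);P=np.eye(3)-np.outer(d,d);A.append(P);y.append(P@o)
    return np.linalg.lstsq(np.vstack(A),np.hstack(y),rcond=None)[0]
def shift(p,yaw=None):
    "tool-frame shift to world TCP p from the measured pose"
    s=robot.observe();Rt=R.from_euler("xyz",s["tool_rot"])
    print("tcp",s["tool_pos"].round(4),"axes(cols)\n",Rt.as_matrix().round(3))
    return (Rt.inv().apply(np.array(p)-s["tool_pos"])*1000).round(1)
E
python3 - <<'E'
from h import *
for n,a,b,z in(("tier",(226.5,247.8),(271,206),.034),("base",(295.9,273),(250,242),.045),("lid",(386.5,267.4),(269.7,317.7),.030)):
    print(n,at("top",*a,z).round(4),at("side",*b,z).round(4),tri(a,b).round(4))
for n,a in(("green",(192,285)),("purple",(340,274)),("purple2",(380,220)),("red",(261,211)),("bottle",(150,268))): print(n,at("top",*a,.015).round(3))
print(shift([.5,.15,.2]))
E
```

```text
tier [0.5223 0.1841 0.034 ] [0.5192 0.1823 0.034 ] [0.5209 0.1844 0.0328]
base [0.4576 0.0196 0.045 ] [0.4549 0.0154 0.045 ] [0.4564 0.0198 0.0423]
lid [ 0.4641 -0.1976  0.03  ] [ 0.462  -0.1994  0.03  ] [ 0.4632 -0.1977  0.0285]
green [0.435 0.272 0.015]
purple [ 0.451 -0.086  0.015]
purple2 [ 0.579 -0.188  0.015]
red [0.61  0.101 0.015]
bottle [0.479 0.373 0.015]
tcp [ 0.1695 -0.4965  0.2371] axes(cols)
 [[-0.946 -0.     0.323]
 [-0.323  0.001 -0.946]
 [-0.    -1.    -0.001]]
[-521.6   37.9 -505.1]
```

Emit:
apply_moves --pt "-0.05 0.004 -0.025 0 9.4 0 -1" --pt "-0.1 0.008 -0.05 0 18.84 0 -1" --pt "-0.15 0.012 -0.075 0 18.84 0 -1" --pt "-0.2 0.016 -0.1 0 18.84 0 -1" --pt "-0.254 0.02 -0.125 0 18.84 0 -1" --squeeze 25

```text
time: 0.72
tool_pos: [0.3704, -0.2951, 0.2174]
tool_rot: [-1.571, -0.0, 3.141]
contact_force: [0.4, -1.2, 0.1]
opening: 0.092
```

Emit:
apply_moves --pt "-0.022 0.004 -0.054 0 0 0 -1" --pt "-0.044 0.008 -0.108 0 0 0 -1" --pt "-0.066 0.012 -0.162 0 0 0 -1" --pt "-0.088 0.016 -0.216 0 0 0 -1" --pt "-0.11 0.02 -0.27 0 0 0 -1"

```text
time: 1.35
tool_pos: [0.4799, -0.0247, 0.1974]
tool_rot: [-1.571, -0.0, 3.142]
contact_force: [0.3, -0.0, 1.1]
opening: 0.0916
```

Emit:
apply_moves --pt "-0.01 0.01 -0.052 0 0 0 -1" --pt "-0.02 0.03 -0.105 0 0 0 -1" --pt "-0.03 0.05 -0.157 0 0 0 -1" --pt "-0.041 0.08 -0.209 0 0 0 -1" --pt "-0.041 0.1 -0.209 0 0 0 -1"

```text
time: 1.98
tool_pos: [0.5201, 0.1858, 0.0958]
tool_rot: [-1.571, -0.001, -3.137]
contact_force: [-0.2, -0.2, 0.7]
opening: 0.0916
```

```bash
python3 - <<'E'
from h import *
cv2.imwrite("pics/side1.png",cv2.resize(cams.read_camera("side")[100:300,170:390],None,fx=3,fy=3))
print(robot.observe()["tool_pos"])
E
```

```text
[0.51842198 0.18392143 0.09348623]
```

View pics/side1.png

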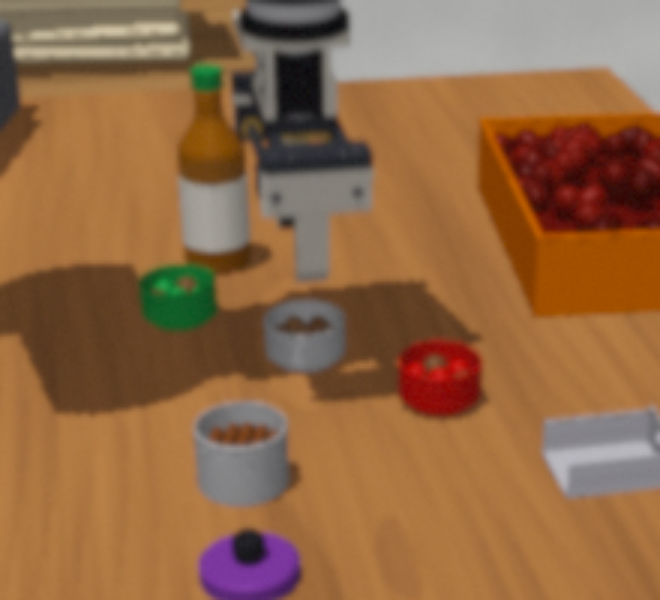

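The gripper is above the tier with its jaws along y. The near fingertip's bottom centre is at about (274,192) in the full side frame, and the tier rim at (271,206). I'll compare the tip with its prediction to check the x offset.

```bash
python3 - <<'E'
from h import *
for y in(.138,.119): print(px("side",(.5184,.184-.184+y,.0825)))
print(robot.observe()["tool_pos"])
E
```

```text
[272.93456226 194.72543863]
[274.269594   198.57828677]
[0.51842198 0.18392143 0.09348623]
```

Emit:
apply_moves --pt "-0.0025 0.02 0 0 0 0 -1" --pt "-0.0025 0.045 0 0 0 0 -1" --pt "-0.0025 0.065 0 0 0 0 -1" --pt "-0.0025 0.073 0 0 0 0 -1" --pt "-0.0025 0.073 0 0 0 0 -1"

```text
time: 2.65
tool_pos: [0.523, 0.1821, 0.0247]
tool_rot: [-1.571, -0.001, 3.141]
contact_force: [0.5, 0.4, 0.2]
opening: 0.0917
```

Emit:
apply_moves --pt "0 0 0 0 0 0 0.1" --pt "0 0 0 0 0 0 0.2" --pt "0 0 0 0 0 0 0.6" --pt "0 0 0 0 0 0 1" --pt "0 0 0 0 0 0 1"

```text
time: 3.28
tool_pos: [0.5233, 0.1825, 0.025]
tool_rot: [-1.571, 0.001, 3.142]
contact_force: [0.1, 0.4, 3.6]
opening: 0.0597
```

Emit:
apply_moves --pt "0 -0.01 0 0 0 0 1" --pt "0 -0.03 0 0 0 0 1" --pt "0 -0.055 0 0 0 0 1" --pt "0 -0.075 0 0 0 0 1" --pt "0.005 -0.08 0.015 0 0 0 1"

```text
time: 3.9
tool_pos: [0.5187, 0.1675, 0.1061]
tool_rot: [-1.571, 0.003, -3.14]
contact_force: [-0.1, -0.4, -1.5]
opening: 0.0597
```

Emit:
apply_moves --pt "0.015 0 0.04 0 0 0 1" --pt "0.033 0 0.085 0 0 0 1" --pt "0.05 0 0.125 0 0 0 1" --pt "0.058 0 0.145 0 0 0 1" --pt "0.0595 0 0.1485 0 0 0 1"

```text
time: 4.53
tool_pos: [0.4572, 0.0174, 0.1043]
tool_rot: [-1.571, -0.002, 3.139]
contact_force: [0.5, 0.5, 0.0]
opening: 0.0594
```

Emit:
apply_moves --pt "0 0.012 0 0 0 0 1" --pt "0 0.022 0 0 0 0 1" --pt "0 0.025 0 0 0 0 1" --pt "0 0.025 0 0 0 0 1" --pt "0 0.025 0 0 0 0 1"

```text
time: 5.15
tool_pos: [0.4588, 0.0191, 0.0798]
tool_rot: [-1.571, 0.0, -3.141]
contact_force: [0.2, -0.2, -1.3]
opening: 0.0595
```

```bash
python3 - <<'E'
from h import *
s=cams.read_camera("side");t=cams.read_camera("top")
a=cv2.resize(s[180:280,200:300],None,fx=4,fy=4,interpolation=cv2.INTER_CUBIC);b=cv2.resize(t[230:310,256:336],None,fx=5,fy=5,interpolation=cv2.INTER_CUBIC)
cv2.imwrite("pics/p2.png",np.hstack([a,b]))
print(robot.observe()["tool_pos"])
E
```

```text
[0.45883637 0.0189973  0.07994575]
```

View pics/p2.png

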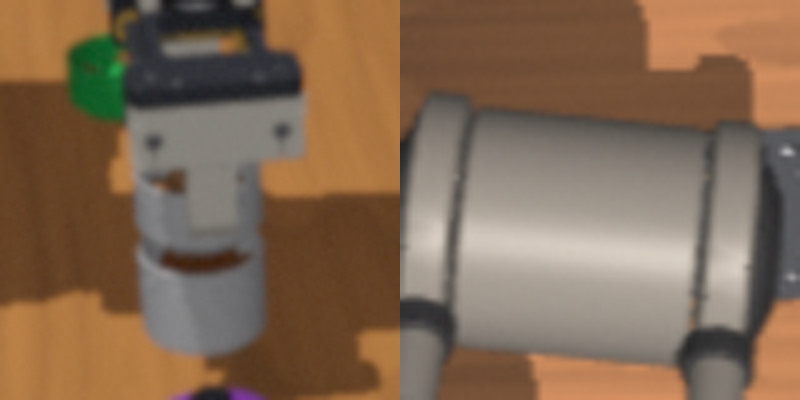

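```bash
python3 - <<'E'
from h import *
for z in(0,.045,.061,.089): print(z,px("side",(.4576,.019,z)).round(1))
E
```

```text
0 [252.3 260.6]
0.045 [251.2 240.9]
0.061 [250.8 233.7]
0.089 [250.1 220.8]
```

The tier (crop columns 133–263) sits above the base tin (138–265). Perspective accounts for the offset to within about 0.5 mm, so I'm lowering it.

Emit:
apply_moves --pt "0 0.004 0 0 0 0 1" --pt "0 0.008 0 0 0 0 1" --pt "0 0.012 0 0 0 0 1" --pt "0 0.0145 0 0 0 0 1" --pt "0 0.0155 0 0 0 0 1"

```text
time: 5.88
tool_pos: [0.4585, 0.0189, 0.064]
tool_rot: [-1.571, -0.0, 3.142]
contact_force: [-1.1, 0.3, 7.1]
opening: 0.0597
```

Emit:
apply_moves --pt "0 0 0 0 0 0 1" --pt "0 0.0005 0 0 0 0 1" --pt "0 0.0005 0 0 0 0 1" --pt "0 0.0005 0 0 0 0 1" --pt "0 0.0005 0 0 0 0 1"

```text
time: 6.5
tool_pos: [0.4587, 0.0189, 0.064]
tool_rot: [-1.571, 0.0, -3.142]
contact_force: [-1.6, 0.6, 4.8]
opening: 0.0599
```

Emit:
apply_moves --pt "0 0 0 0 0 0 0.2" --pt "0 0 0 0 0 0 0" --pt "0 0 0 0 0 0 -0.5" --pt "0 0 0 0 0 0 -1" --pt "0 0 0 0 0 0 -1"

```text
time: 7.12
tool_pos: [0.4586, 0.0189, 0.0635]
tool_rot: [-1.571, -0.0, 3.142]
contact_force: [0.5, -0.1, -0.2]
opening: 0.0845
```

Emit:
apply_moves --pt "0 -0.01 0 0 0 0 -1" --pt "0 -0.04 0 0 0 0 -1" --pt "0 -0.08 0.005 0 0 0 -1" --pt "0 -0.1 0.04 0 0 0 -1" --pt "-0.002 -0.1 0.09 0 0 0 -1"

```text
time: 7.75
tool_pos: [0.4617, -0.0716, 0.1663]
tool_rot: [-1.569, 0.005, -3.139]
contact_force: [0.3, -0.3, -0.3]
opening: 0.092
```

Emit:
apply_moves --pt "0 0 0.05 0 0 0 -1" --pt "0 0 0.1 0 0 0 -1" --pt "-0.002 0.02 0.12 0 0 0 -1" --pt "-0.004 0.04 0.127 0 0 0 -1" --pt "-0.004 0.06 0.127 0 0 0 -1"

```text
time: 8.38
tool_pos: [0.4648, -0.199, 0.1037]
tool_rot: [-1.57, 0.001, 3.14]
contact_force: [0.1, -0.6, -1.0]
opening: 0.0918
```

```bash
python3 - <<'E'
from h import *
s=cams.read_camera("side");t=cams.read_camera("top")
a=cv2.resize(s[190:350,220:320],None,fx=4,fy=3.75,interpolation=cv2.INTER_CUBIC);b=cv2.resize(t[230:310,266:346],None,fx=5,fy=5,interpolation=cv2.INTER_CUBIC)
cv2.imwrite("pics/p3.png",np.hstack([a,np.vstack([b,np.zeros((200,400,3),np.uint8)])]))
print(robot.observe()["tool_pos"])
E
```

```text
[ 0.46345545 -0.19766045  0.10248308]
```

View pics/p3.png

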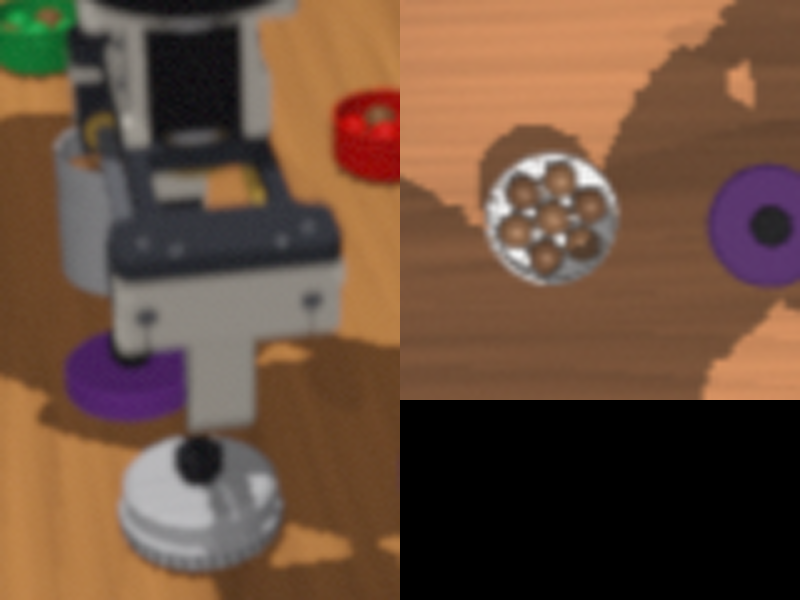

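The tier is seated on the base: from the top its rim is a circle at (296.5,273.5). The double lid is intact under the fingers, with its cap centred at column 270.4 in the side view and the finger at about 275.

```bash
python3 - <<'E'
from h import *
print(at("top",296.4,273.4,.073).round(4), px("side",(.4645,-.198-.06,.0915)).round(1),px("side",(.4645,-.198-.046,.0915)).round(1),px("side",(.4635,-.198,.03)).round(1),px("side",(.4635,-.198,.046)).round(1))
print(robot.observe()["tool_pos"])
E
```

```text
[0.4574 0.0178 0.073 ] [275.9 309.4] [274.4 303.5] [270.5 317. ] [270.2 309. ]
[ 0.46345545 -0.19766045  0.10248308]
```

Emit:
apply_moves --pt "0 0.02 0 0 0 0 -1" --pt "0 0.05 0 0 0 0 -1" --pt "0 0.075 0 0 0 0 -1" --pt "0 0.086 0 0 0 0 -1" --pt "0 0.088 0 0 0 0 -1"

```text
time: 9.1
tool_pos: [0.4648, -0.1981, 0.0161]
tool_rot: [-1.571, 0.0, -3.141]
contact_force: [0.7, -0.2, 0.0]
opening: 0.0916
```

Emit:
apply_moves --pt "0 0 0 0 0 0 -0.3" --pt "0 0 0 0 0 0 0.1" --pt "0 0 0 0 0 0 0.5" --pt "0 0 0 0 0 0 1" --pt "0 0 0 0 0 0 1"

```text
time: 9.72
tool_pos: [0.4648, -0.1981, 0.0162]
tool_rot: [-1.57, 0.001, 3.142]
contact_force: [-0.1, 0.9, 5.8]
opening: 0.0625
```

Emit:
apply_moves --pt "0 0 0 0 0 0 1" --pt "0 -0.005 0 0 0 0 1" --pt "0 -0.015 0 0 0 0 1" --pt "0 -0.03 0 0 0 0 1" --pt "0 -0.03 0 0 0 0 1"

```text
time: 10.35
tool_pos: [0.4655, -0.1986, 0.0473]
tool_rot: [-1.569, 0.003, -3.142]
contact_force: [-0.5, -0.4, -0.9]
opening: 0.063
```

```bash
python3 - <<'E'
from h import *
s=cams.read_camera("side")
a=cv2.resize(s[250:350,220:320],None,fx=5,fy=5,interpolation=cv2.INTER_CUBIC)
cv2.imwrite("pics/p4.png",a)
s=robot.observe();print(s["tool_pos"],s["opening"],s["contact_force"],s["torque"])
E
```

```text
[ 0.46502664 -0.19836094  0.04655796] 0.06330898577594685 [ 0.65423656  0.3646618  -2.36547543] [ 0.07486863  0.02834019 -0.00420299]
```

View pics/p4.png

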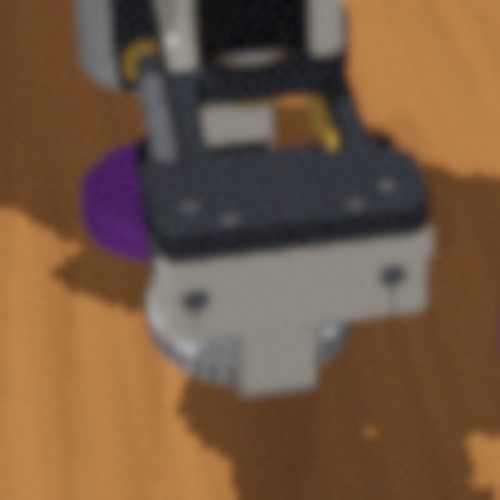

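Emit:
apply_moves --pt "0 -0.02 0 0 0 0 1" --pt "0 -0.045 0 0 0 0 1" --pt "0 -0.07 0 0 0 0 1" --pt "0 -0.08 -0.01 0 0 0 1" --pt "0.001 -0.08 -0.04 0 0 0 1"

```text
time: 11.02
tool_pos: [0.4638, -0.1581, 0.1259]
tool_rot: [-1.57, 0.001, 3.14]
contact_force: [-0.1, 1.5, -1.3]
opening: 0.063
```

Emit:
apply_moves --pt "0.001 0 -0.045 0 0 0 1" --pt "0.003 0 -0.095 0 0 0 1" --pt "0.0045 0 -0.14 0 0 0 1" --pt "0.0055 0 -0.168 0 0 0 1" --pt "0.0055 0 -0.177 0 0 0 1"

```text
time: 11.65
tool_pos: [0.4571, 0.0208, 0.1251]
tool_rot: [-1.571, -0.002, -3.139]
contact_force: [-0.1, -0.4, -1.1]
opening: 0.0632
```

Emit:
apply_moves --pt "0 0.01 0 0 0 0 1" --pt "0 0.02 0 0 0 0 1" --pt "0 0.026 0 0 0 0 1" --pt "0 0.027 0 0 0 0 1" --pt "0 0.027 0 0 0 0 1"

```text
time: 12.28
tool_pos: [0.4582, 0.0186, 0.0987]
tool_rot: [-1.571, 0.0, 3.141]
contact_force: [-0.5, -0.3, -0.7]
opening: 0.0629
```

```bash
python3 - <<'E'
from h import *
s=cams.read_camera("side")
a=cv2.resize(s[170:290,200:320],None,fx=5,fy=5,interpolation=cv2.INTER_CUBIC)
cv2.imwrite("pics/p5.png",a)
s=robot.observe();print(s["tool_pos"],s["opening"],s["contact_force"],s["torque"])
for z in(.03,.06,.095):print(px("side",(.4574,.019,z)))
E
```

```text
[0.45828323 0.01866669 0.09882805] 0.06297738072220206 [-0.06209958  0.04719758 -1.90795082] [ 0.00502756  0.06276686 -0.04777967]
[251.49794619 247.58424547]
[250.72629431 234.19458069]
[249.79510212 218.0365806 ]
```

View pics/p5.png

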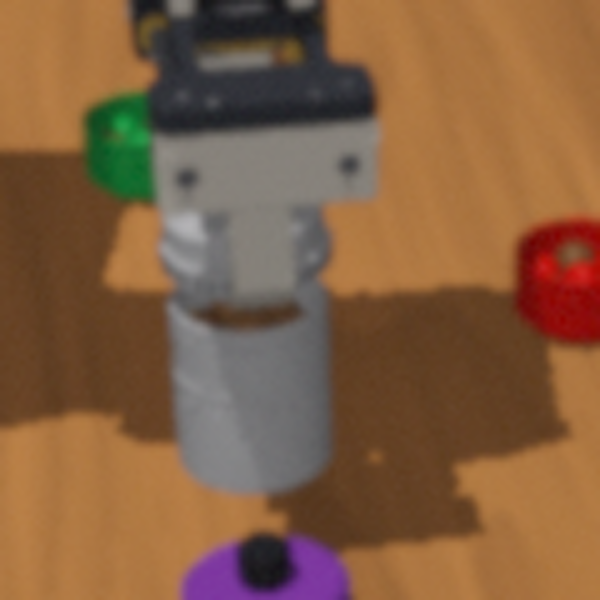

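The collar (crop columns 161–330) is centred over the tier (168–330) once perspective is allowed for. Lowering now.

Emit:
apply_moves --pt "0 0.005 0 0 0 0 1" --pt "0 0.01 0 0 0 0 1" --pt "0 0.013 0 0 0 0 1" --pt "0 0.015 0 0 0 0 1" --pt "0 0.016 0 0 0 0 1"

```text
time: 12.95
tool_pos: [0.4581, 0.019, 0.0831]
tool_rot: [-1.571, 0.0, -3.142]
contact_force: [-3.4, 0.8, 11.9]
opening: 0.063
```

Emit:
apply_moves --pt "0 0 0 0 0 0 1" --pt "0 0.0005 0 0 0 0 1" --pt "0 0.0005 0 0 0 0 1" --pt "0 0.0005 0 0 0 0 1" --pt "0 0.0005 0 0 0 0 1"

```text
time: 13.58
tool_pos: [0.4581, 0.0189, 0.0831]
tool_rot: [-1.571, 0.001, -3.142]
contact_force: [-4.3, -0.2, 9.5]
opening: 0.0635
```

Emit:
apply_moves --pt "0 -0.0005 0 0 0 0 0.3" --pt "0 -0.0005 0 0 0 0 0" --pt "0 -0.0005 0 0 0 0 -0.5" --pt "0 -0.0005 0 0 0 0 -1" --pt "0 -0.0005 0 0 0 0 -1"

```text
time: 14.2
tool_pos: [0.4581, 0.0189, 0.0826]
tool_rot: [-1.571, -0.0, 3.142]
contact_force: [0.0, 0.1, -0.2]
opening: 0.0845
```

Emit:
apply_moves --pt "0 -0.01 0 0 0 0 -1" --pt "0 -0.03 0 0 0 0 -1" --pt "0 -0.06 0 0 0 0 -1" --pt "0 -0.085 0 0 0 0 -1" --pt "0 -0.09 0 0 0 0 -1"

```text
time: 14.82
tool_pos: [0.4591, 0.0188, 0.1746]
tool_rot: [-1.57, 0.004, 3.142]
contact_force: [-0.1, -0.7, 0.6]
opening: 0.0921
```

Emit:
apply_moves --pt "0 0 0 0 0 0 -1" --pt "0 0 0 0 0 0 -1" --pt "0 0 0 0 0 0 -1" --pt "0 0 0 0 0 0 -1" --pt "0 0 0 0 0 0 -1"

```text
time: 15.45
tool_pos: [0.458, 0.019, 0.1725]
tool_rot: [-1.571, -0.0, 3.142]
contact_force: [0.4, 0.1, -0.0]
opening: 0.0918
```

```bash
python3 - <<'E'
from h import *
s=cams.read_camera("side")
a=cv2.resize(s[150:270,200:320],None,fx=5,fy=5,interpolation=cv2.INTER_CUBIC)
cv2.imwrite("pics/p6.png",a)
s=robot.observe();print(s["tool_pos"],s["opening"],s["contact_force"])
for z in(.03,.06,.097,.107,.161):print(z,px("side",(.4574,.019,z)))
print(px("side",(.458,-.038,.161)))
E
```

```text
[0.4580586  0.01891467 0.17257213] 0.09189225353436262 [-0.31570634  0.31844765 -0.16345269]
0.03 [251.49794619 247.58424547]
0.06 [250.72629431 234.19458069]
0.097 [249.74084934 217.09518906]
0.107 [249.46785379 212.358184  ]
0.161 [247.94200375 185.88171053]
[251.76286594 199.36471118]
```

View pics/p6.png

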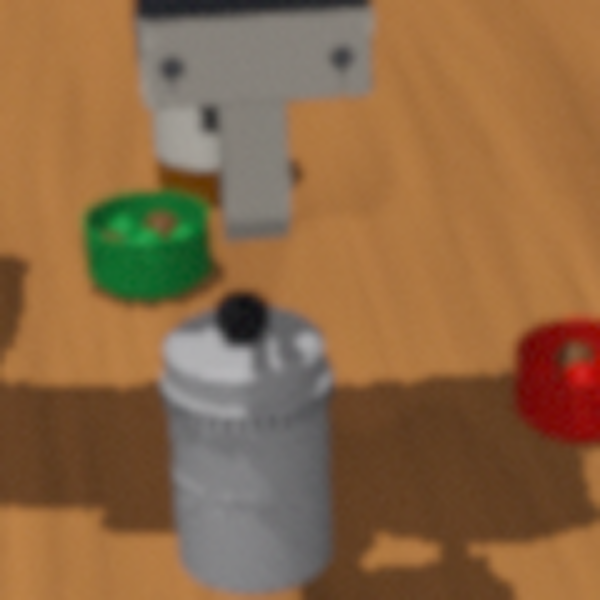

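The stack is upright and concentric, with the knob at column 248.6 and the finger where predicted. I'll shift x by −1 mm and take the knob.

Emit:
apply_moves --pt "0.001 0.015 0 0 0 0 -0.5" --pt "0.001 0.035 0 0 0 0 0" --pt "0.001 0.05 0 0 0 0 0" --pt "0.001 0.058 0 0 0 0 0" --pt "0.001 0.0615 0 0 0 0 0" --squeeze 12

```text
time: 16.12
tool_pos: [0.4571, 0.0189, 0.111]
tool_rot: [-1.571, -0.0, 3.142]
contact_force: [0.6, 0.4, 0.6]
opening: 0.0478
```

Emit:
apply_moves --pt "0 0 0 0 0 0 0.2" --pt "0 0 0 0 0 0 0.4" --pt "0 0 0 0 0 0 0.5" --pt "0 0 0 0 0 0 0.6" --pt "0 0 0 0 0 0 0.7"

```text
time: 16.75
tool_pos: [0.4572, 0.019, 0.1114]
tool_rot: [-1.571, 0.001, 3.142]
contact_force: [-0.2, 1.1, 2.1]
opening: 0.0196
```

Emit:
apply_moves --pt "0 0 0 0 0 0 0.8" --pt "0 0 0 0 0 0 0.9" --pt "0 0 0 0 0 0 1" --pt "0 0 0 0 0 0 1" --pt "0 0 0 0 0 0 1"

```text
time: 17.38
tool_pos: [0.4573, 0.0189, 0.1114]
tool_rot: [-1.571, 0.0, 3.142]
contact_force: [-0.6, 0.6, 4.9]
opening: 0.0192
```

Emit:
apply_moves --pt "0 -0.002 0 0 0 0 1" --pt "0 -0.006 0 0 0 0 1" --pt "0 -0.011 0 0 0 0 1" --pt "0 -0.017 0 0 0 0 1" --pt "0 -0.025 0 0 0 0 1"

```text
time: 18.0
tool_pos: [0.4571, 0.0189, 0.1367]
tool_rot: [-1.571, -0.0, 3.142]
contact_force: [0.8, -0.3, -0.9]
opening: 0.0194
```

Emit:
apply_moves --pt "0 -0.02 0 0 0 0 1" --pt "0 -0.045 0 0 0 0 1" --pt "0 -0.07 0 0 0 0 1" --pt "0 -0.095 0 0 0 0 1" --pt "0 -0.115 0 0 0 0 1"

```text
time: 18.62
tool_pos: [0.4571, 0.0189, 0.2527]
tool_rot: [-1.571, 0.001, -3.142]
contact_force: [0.5, -1.4, -1.8]
opening: 0.0195
```

Emit:
apply_moves --pt "0 -0.01 0 0 0 0 1" --pt "0 -0.015 0 0 0 0 1" --pt "0 -0.015 0 0 0 0 1" --pt "0 -0.015 0 0 0 0 1" --pt "0 -0.015 0 0 0 0 1"

```text
time: 19.25
tool_pos: [0.4569, 0.019, 0.2656]
tool_rot: [-1.571, -0.001, 3.142]
contact_force: [0.1, 0.1, -0.3]
opening: 0.0191
```

```bash
python3 - <<'E'
from h import *
s=cams.read_camera("side");t=cams.read_camera("top")
a=cv2.resize(s[90:270,170:330],None,fx=3,fy=3,interpolation=cv2.INTER_CUBIC);b=cv2.resize(t,None,fx=.5,fy=.5)
cv2.imwrite("pics/p7.png",np.hstack([a,np.vstack([b,np.zeros((300,320,3),np.uint8)])]))
s=robot.observe();print(s["tool_pos"],s["opening"],s["contact_force"],abs(s["qvel"]).max())
E
```

```text
[0.45697581 0.01892868 0.26586059] 0.018992716803819937 [-0.62359471  0.82858461 -1.88899064] 0.0033335122633415494
```

View pics/p7.png

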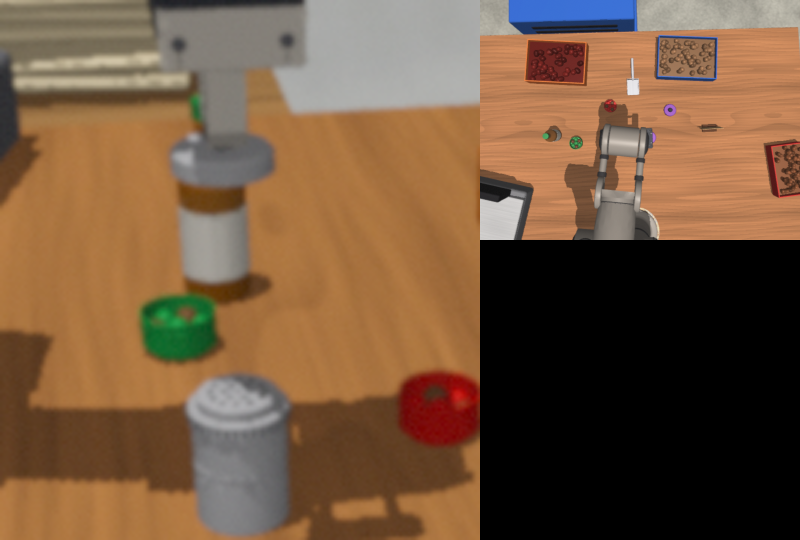

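The perforated lid is seated on the stack, and the cap hangs level in the jaws about 15 cm higher. Bottle, scoop and card are still in place, so I'm handing in.

```bash
python3 -c "
from cell import robot
print(robot.hand_in())"
```

```text
the job is handed in; nothing more can be done
None
```

The spice sampler is ready and the job is handed in, at about 19 s of the 61 s allowed. The steps were done in the order you gave:

- **Tier:** it is seated on the base tin, which I left where it stood. It came to rest exactly 39 mm above where I picked it up, as the sizes given require. From above it looked centred on the tin.
- **Double lid:** I lowered both parts together by the collar and let go. The height gain was 67 mm, which is the expected seated height.
- **Outer cap:** I lifted it alone by the knob, straight up 15.4 cm. It is held still at 12 N.

In the last pictures the perforated lid is seated on the upright stack and the cap hangs level. The bottle, scoop, card and look-alikes appear where they were.

- **Grip readings:** the gripper read slightly narrow on the collar (63 mm against 64) and on the knob (19 mm against 20). Both grips held.
- **Camera agreement:** the two cameras differed by 2–4 mm on some positions, so I relied on their differences and on where the jaws centred each part.
- **Contact force:** the highest reading was about 12 N, when seating the double lid.

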